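# Lift the hot egg out of its cup with the tongs

## Robot

A 6-joint arm with a two-finger parallel gripper is mounted at the origin on a cart in front of the work surface, level with it; the furniture and walls round the work are solid. World frame = base frame: x ahead of the robot, y to its left, z up, the work surface at z = 0. Lengths are in m, angles in rad, forces in N, time in s.
With the tool pointing down it reaches from about 0.35 to 0.85 m from the base axis. Payload 8.1 kg.
Tool frame: the origin (TCP) lies at the very end of the fingers, on their centre line; the grasp point (between the pads) lies 19 mm behind it; z points along the fingers, y is the line along which they close (so a half turn about z gives the same grasp; the last joint's range is limited). The gripper opens to 93 mm and grips with 3 to 60 N. Pads are 15 mm wide; open, the fingers measure 128 mm over their backs; the gripper's body (75 mm by 188 mm) begins 65 mm behind the grasp point.
Start: joints at [1.025, 0.13, 1.488, -0, 1.523, -0.085], TCP at [0.267, 0.537, 0.219] pointing down, gripper open.
Joint ranges: [-2.96, 2.96], [-0.89, 2.26], [0.02, 2.5], [-1.34, 4.48], [0, 2.73], [-2.66, 2.66]. Speed limits (rad/s): [2.39, 2.39, 2.79, 3.14, 3.14, 3.14].

## Interface

Orientations are given as a rotation vector (axis times angle).
In Python, from plant import monitor, eyes, ticket gives the robot as it stands.
- The arm moves only by the tool arm_command, never from a script. Its argument "deltas" is a list that holds one entry, the list of rows, each a list of 6 numbers: the shift along the world's x, y, z in cm, then the turn, a rotation vector about the world's x, y, z in degrees. In form: [[[tx, ty, tz, rx, ry, rz], ...]]. A call has 1 to 12 rows; each row shifts and turns the commanded pose from where the row before left it; what a row does not reach is not made up. A row lasts 1/12 s, in which the tool goes at most 41.7 mm and 7.16 degrees, less where a joint would pass 70% of its speed; a pose out of reach is approached as far as the arm can. A call is refused whole if a number of a shift passes 4.17 or a number of a turn 7.16, either way. A call with a gripper value outside its range is refused whole. "gripper" is the opening, from -1 (shut) to 1 (fully open), set as the call begins (left out, the last holds). The fingers move at their own pace and stop on an object; "squeeze" is the grip in N (left out, the last holds). Time passes only in rows, so rows that do not move let the fingers close. It gives the time, the measured TCP pose, the force, the opening and the grip force at its end, in the units of the state.
- monitor.read_state(): the state, without advancing time (a new reading comes with each control period).
- eyes.read_camera(name): name is "scene" or "top" or "wrist"; returns the picture (420x560x3 uint8, blue, green, red); there is no depth.
- eyes.camera_model(name): a dict with "fx", "fy", "cx", "cy" (pixels), "rvec" (rotation vector, rad) and "tvec" (3), from world to camera coordinates, as OpenCV has them. Camera axes: x right, y down, z forward; pixel columns grow to the right and rows downward; lengths in m; the calibration is good to about 2 mm. The wrist camera is an equidistant fisheye: a pixel r from the principal point sees the ray r / f radians off the axis. A picture is of the moment at which its call begins: read the wrist's pose just before it. camera_model takes no time and is no camera call; for the wrist camera it gives the pose at the moment of the call.
- ticket.close_job(): hands the job in; it is judged then, once.
The state is a dict: "t": time; "q": joint angles; "dq": joint speeds; "joint_torque": joint torques, N m; "tool_pos": TCP position; "orientation": TCP orientation; "force": force on the tool from outside, world axes, zero at the start; "wrist_torque": the same for the moment, N m; "opening": finger opening in m; "gripper_force": force on a finger pad.
Only numpy, scipy, OpenCV 4.12 (cv2) and the standard library are available. Lean on these libraries where they do the work, as an engineer would, in place of code of your own. Each camera call takes 0.05 s, during which the arm holds its last target. There are 200 camera calls.

## Task

The boiled egg in the egg cup is still too hot to touch: take the kitchen tongs from their rest, close their jaws on the egg and lift it out of the cup, until there is about 10 cm of air between the egg and the cup. Do not touch the egg with the gripper itself, leave the cup standing where it is, and do not disturb the salt pot or the mug. Finish while still holding the egg up with the tongs; nothing is put down.

Things in the scene. Friction and masses are not known exactly. Their poses are not given: they have to be found in the camera images.
- tongs: Steel kitchen tongs, black rubber grips and jaws, lying level on the bars of their rest; 0.1 kg. Origin: midway between the grips at mid height (53 mm up at the start), 10 mm ahead of the centre of mass. x points to the jaws, y across, z up. Pivot 90 mm behind the origin (tail 42 mm more), middle of the jaws 80 mm ahead, tips 100 mm. Open: 51 mm wide over the grips, 74 mm between mid-jaws.
- tongs_left: The tongs' arm on their +y side; origin on the pivot, about whose upright axis it turns. Its rubber grip, centred at the tongs' origin, is 52 mm long, 18 mm high. The grips are pressed together along y against a spring (4 N at each when open, up to 7 N shut) that opens the tongs; holding them 43 to 45 mm apart is enough to carry the tongs open.
- tongs_right: The tongs' arm on their -y side, the mirror image; both always turn equally. Pressing the grips together by 1 mm closes the jaws by 1.9 mm: 44 mm over the grips leaves about 60 mm between mid-jaws; with the jaws on the egg the grips are about 33 mm apart. About half of the grip force arrives at the jaws; 40 N of grip holds the egg well.
- jaw_left (a point): Middle of the inner face of the left arm's jaw, at mid height. Each jaw is a shallow V of two black plates, 33 mm long and 12 mm high in all, hollow toward the other jaw, so that it centres on a round egg. Jaws and grips are at one height.
- jaw_right (a point): The same point of the right arm's jaw.
- rest: Tongs rest, fixed: wooden base 150 x 104 x 10 mm with two steel cross bars, 52 mm ahead of and behind its centre, top at 45 mm, with upright pins to 68 mm at their ends, 44 mm to either side of the middle line. Origin: centre of the underside; x along the tongs. The 90 mm between the bars are free for the fingers, down to the base.
- egg_center (a point): Middle of the brown egg (40 mm across at the widest, 50 mm tall, 60 g) that stands in the egg cup; 57 mm above the worktop at the start. It stands out of the cup from the rim up, and its widest part is at this height or a few mm below.
- egg: The same egg; origin at its lower end, 25 mm below egg_center.
- egg_cup: Stoneware egg cup, loose, 47 mm across the rim, 50 mm tall, 90 g. Origin: centre of the underside. Jaws lower than 50 mm would close on its rim instead of on the egg.
- salt_pot: Grey round salt pot with a wooden lid and knob, 77 mm across, 70 mm tall, loose. Origin: centre of the underside. It and the egg cup may have changed places.
- mug: Stoneware mug with grey foot and a handle, 82 x 115 x 92 mm tall, loose. Origin: centre of the underside.

How it is judged:
By the outcome, as a careful person would: the job done as asked, in the order asked, and still so for the second after the job is handed in, while the arm keeps its last pose, push and grip.
It also fails if it takes over 40 s, if anything falls off the work surface, if the arm or the gripper's body presses on something with over 40 N, if the wrist force passes 120 N, or if a joint passes its speed limit or range.

## Working session

There is one attempt and no reset: what is moved stays moved. The work goes in short steps, Python scripts to look and compute and a tool call to move; the robot and the scene stay as the last step left them, time stands still between calls to the robot, and variables do not carry over. Pictures are saved under pics/ and viewed, at most 11 in all, crops included, and the job is handed in when it is done.

Besides the shell and the picture viewer there is one more tool, called after "Request:" as name(argument=value, ...), one argument or row to a line, values as JSON. arm_command: Moves the arm, as the interface text tells. Its arguments: {"type":"object","properties":{"deltas":{"type":"array"},"gripper":{"type":"number"},"squeeze":{"type":"number"}},"required":["deltas"]}

```bash
mkdir -p pics
cat > h.py <<'E'
import numpy as np, cv2
from plant import monitor, eyes, ticket
def snap(n,f):
    m=eyes.camera_model(n); im=eyes.read_camera(n); cv2.imwrite('pics/'+f,im); return m,im
def ray(m,uv):
    R=cv2.Rodrigues(np.array(m['rvec'],float))[0]; c=-R.T@np.array(m['tvec'],float).ravel()
    d=R.T@np.array([(uv[0]-m['cx'])/m['fx'],(uv[1]-m['cy'])/m['fy'],1]); return c,d
def atz(m,uv,z):
    c,d=ray(m,uv); return c+d*(z-c[2])/d[2]
def proj(m,p):
    K=np.array([[m['fx'],0,m['cx']],[0,m['fy'],m['cy']],[0,0,1.]])
    return cv2.projectPoints(np.array(p,float).reshape(-1,1,3),np.array(m['rvec'],float),np.array(m['tvec'],float),K,None)[0][:,0]
E
python3 - <<'E'
from h import *
for n in('top','scene'):
    m,i=snap(n,n+'0.png'); print(n,m)
print(monitor.read_state())
E
```

```text
top {'fx': 517.2325948231339, 'fy': 517.2325948231339, 'cx': 283.25821864918345, 'cy': 216.36190124569583, 'rvec': array([ 2.21442604, -1.98704078,  0.20821186]), 'tvec': array([0.0215438 , 0.51789356, 1.29859725])}
scene {'fx': 395.0617007464879, 'fy': 395.0617007464879, 'cx': 276.59439579782526, 'cy': 210.69108003241217, 'rvec': array([ 2.31659533, -0.54411439,  0.23611229]), 'tvec': array([-0.42863408,  0.24226027,  0.76758522])}
{'t': 0.1, 'q': array([ 1.02460281e+00,  1.31071354e-01,  1.48919031e+00,  2.51772745e-05,
        1.52300504e+00, -8.54071883e-02]), 'dq': array([ 5.56864866e-05, -1.34307076e-03, -1.37862554e-03,  3.12317986e-04,
       -2.98535972e-05, -3.34085121e-04]), 'joint_torque': array([ 1.54389977e-04, -5.61341214e+01, -4.93096197e+01,  7.68902223e-02,
        2.91452726e-02,  6.37003154e-06]), 'tool_pos': array([0.26649403, 0.53698532, 0.21768994]), 'orientation': array([-7.17292559e-01, -3.05805051e+00,  2.48685219e-03]), 'force': array([ 0.26688083,  0.10562229, -0.38726453]), 'wrist_torque': array([-0.04427654,  0.01555839,  0.05496258]), 'gripper_force': 0.0, 'opening': 0.09307723624251725}
```

View pics/top0.png

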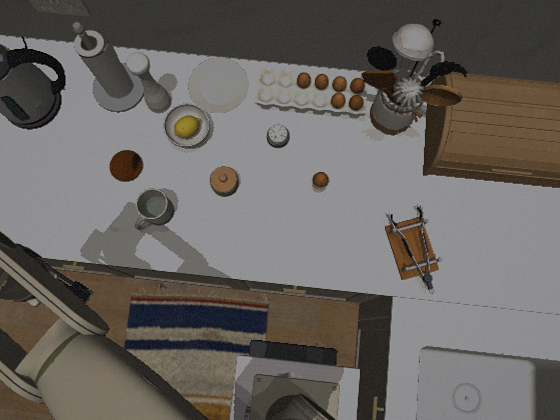

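View pics/scene0.png

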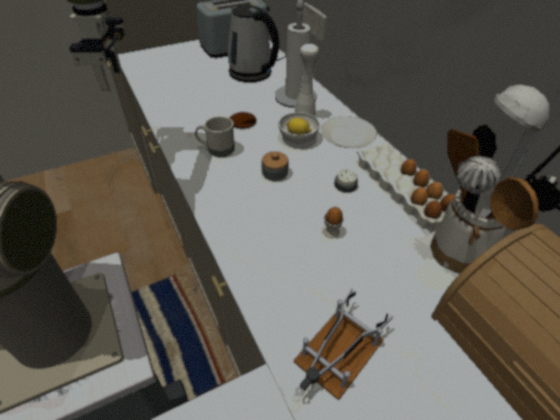

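The top view shows the tongs and rest near (412,248) with jaws pointing up, the egg at (320,179), the salt pot at (224,180) and the mug at (153,207). In the scene view the egg is at (334,215) and the tongs are around (345,345).

Run:
```python
from h import *
a=cv2.imread('pics/top0.png'); b=cv2.imread('pics/scene0.png')
A=cv2.resize(a[195:305,370:460],None,fx=5,fy=5,interpolation=cv2.INTER_CUBIC)
B=cv2.resize(a[160:200,300:340],None,fx=6,fy=6,interpolation=cv2.INTER_CUBIC)
C=cv2.resize(b[195:245,315:355],None,fx=6,fy=6,interpolation=cv2.INTER_CUBIC)
o=np.zeros((550,800,3),np.uint8); o[:,:450]=A; o[:240,460:700]=B; o[245:545,460:700]=C
o=np.clip(o*1.5,0,255).astype(np.uint8)
cv2.imwrite('pics/c1.png',o)
m=eyes.camera_model('top')
for uv,z in(((320,179),.06),((224,180),.07),((153,207),.09),((412,248),.01),((410,243),.053)): print(uv,atz(m,uv,z))
```

```text
(320, 179) [ 0.62254905 -0.00859048  0.06      ]
(224, 180) [0.58975003 0.24232268 0.07      ]
(153, 207) [0.49355844 0.4105267  0.09      ]
(412, 248) [ 0.47327217 -0.27253079  0.01      ]
(410, 243) [ 0.47815192 -0.25672547  0.053     ]
```

View pics/c1.png

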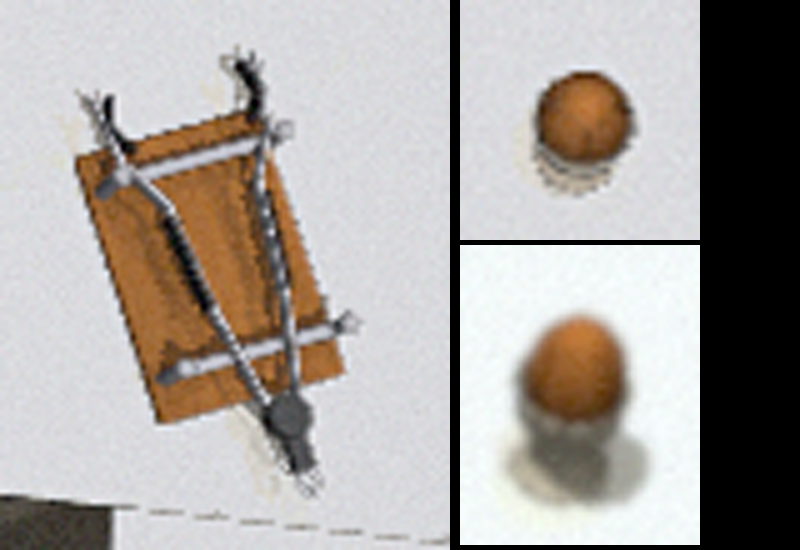

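The crop shows the tongs' pivot at about (428,278) px, the left grip near (408,248), the right grip near (424,247) and the jaws around (393,219) and (420,213). The egg disc is centred near (320.4,179.4).

Run:
```python
from h import *
m=eyes.camera_model('top'); s=eyes.camera_model('scene')
c=lambda x,y:((x+.5)/5-.5+370,(y+.5)/5-.5+195)
P=atz(m,c(290,415),.060); L=atz(m,c(190,262),.057); R=atz(m,c(272,262),.057)
JL=atz(m,c(118,120),.053); JR=atz(m,c(253,90),.053)
for n,v in zip('P L R JL JR'.split(),(P,L,R,JL,JR)): print(n,v.round(4),proj(s,v))
J=(JL+JR)/2; d=(J-P)[:2]; print('yaw',np.degrees(np.arctan2(d[1],d[0])),np.linalg.norm(d)); u=d/np.linalg.norm(d)
print('origin from P',P[:2]+.09*u,'LR',(L+R)[:2]/2,'from J',J[:2]-.08*u)
# rest corners
cs=[atz(m,c(x,y),.01) for x,y in((77,158),(265,112),(343,373),(160,423))]
print('rest',np.mean(cs,0),[np.degrees(np.arctan2(*(a-b)[[1,0]])) for a,b in((cs[0],cs[3]),(cs[1],cs[2]))])
# egg blobs
for n in('top','scene'):
    im=cv2.imread(f'pics/{n}0.png'); h=cv2.cvtColor(im,cv2.COLOR_BGR2HSV)
    k=((h[...,1]>110)).astype(np.uint8); x0,y0,x1,y1=(300,160,340,200) if n=='top' else (315,195,355,245)
    r=k[y0:y1,x0:x1]; ys,xs=np.nonzero(r); print(n,xs.min()+x0,xs.max()+x0,ys.min()+y0,ys.max()+y0,xs.mean()+x0,ys.mean()+y0)
    if n=='top':e=atz(m,(xs.mean()+x0,ys.mean()+y0),.057);print(e)
print(proj(s,e), proj(s,e+[0,0,.025]))
```

```text
P [ 0.3928 -0.3046  0.06  ] [[312.25543141 373.40311937]]
L [ 0.4663 -0.2503  0.057 ] [[331.92688228 329.31422762]]
R [ 0.4709 -0.2923  0.057 ] [[346.90156684 348.00614751]]
JL [ 0.538  -0.2094  0.053 ] [[351.60463477 297.90021979]]
JR [ 0.5617 -0.2787  0.053 ] [[383.27305517 321.98548879]]
yaw 21.099712605134595 0.16837445681688512
origin from P [ 0.47672164 -0.27224547] LR [ 0.46858364 -0.27127451] from J [ 0.47520508 -0.27283065]
rest [ 0.47427418 -0.2719345   0.01      ] [np.float64(21.10602603863724), np.float64(19.46171489884915)]
top 313 327 172 186 320.13953488372096 179.1453488372093
[ 0.62308245 -0.00911386  0.057     ]
scene 326 341 208 223 333.935 215.845
[[333.54002229 216.00047484]] [[334.78102982 208.45704934]]
```

Request:
arm_command(
  deltas=[
    [[1.5,-3.4,0,0,0,-5.54],[1.5,-3.4,0,0,0,-5.54],[1.5,-3.4,0,0,0,-5.54],[1.5,-3.4,0,0,0,-5.54],[1.5,-3.4,0,0,0,-5.54],[1.5,-3.4,0,0,0,-5.54],[1.5,-3.4,0,0,0,-5.54],[1.5,-3.4,0,0,0,-5.54],[1.5,-3.4,0,0,0,-5.54],[1.5,-3.4,0,0,0,-5.54],[1.5,-3.4,0,0,0,-5.54],[1.5,-3.4,0,0,0,-5.54]],
  ],
  gripper=1,
)

```text
t: 1.1
tool_pos: [0.4469, 0.1276, 0.2184]
orientation: [-2.282, -2.159, 0.0]
force: [0.0, -0.2, 0.6]
opening: 0.0926
gripper_force: 0.0
```

Request:
arm_command(
  deltas=[
    [[0.2,-3.36,-0.3,0,0,-5.54],[0.2,-3.36,-0.3,0,0,-5.54],[0.2,-3.36,-0.3,0,0,-5.54],[0.2,-3.36,-0.3,0,0,-5.54],[0.2,-3.36,-0.3,0,0,-5.54],[0.2,-3.36,-0.3,0,0,-5.54],[0.2,-3.36,-0.3,0,0,-5.54],[0.2,-3.36,-0.3,0,0,-5.54],[0.2,-3.36,-0.3,0,0,-5.54],[0.2,-3.36,-0.3,0,0,-5.54],[0.2,-3.36,-0.3,0,0,-5.54],[0.2,-3.36,-0.3,0,0,-5.54]],
  ],
)

```text
t: 2.1
tool_pos: [0.4703, -0.2753, 0.182]
orientation: [-3.092, -0.555, 0.001]
force: [0.5, -0.6, -0.2]
opening: 0.0932
gripper_force: 0.0
```

Request:
arm_command(
  deltas=[
    [[0,0,0,0,0,0],[0,0,0,0,0,0]],
  ],
)

```text
t: 2.27
tool_pos: [0.47, -0.275, 0.1815]
orientation: [-3.09, -0.558, 0.002]
force: [0.4, 0.8, 0.6]
opening: 0.093
gripper_force: 0.0
```

```bash
cat >> h.py <<'E'
def pose():
    s=monitor.read_state(); R=cv2.Rodrigues(np.array(s['orientation']))[0]
    print('t',s['t'],'tcp',s['tool_pos'].round(4),'zaxis',R[:,2].round(3),'yaw_y',np.degrees(np.arctan2(R[1,1],R[0,1])).round(2),'F',s['force'].round(1),'open',round(s['opening'],4),'gf',round(s['gripper_force'],1),'q',s['q'].round(2))
    return s,R
E
python3 - <<'E'
from h import *
pose(); m,i=snap('wrist','w1.png'); print(m)
E
```

```text
t 2.2667 tcp [ 0.47   -0.275   0.1815] zaxis [-0.002  0.001 -1.   ] yaw_y -69.52 F [0.4 0.8 0.6] open 0.093 gf 0.0 q [-0.62  0.    1.69  0.    1.45  0.59]
{'fx': 325.19226210127806, 'fy': 325.19226210127806, 'cx': 282.66428128098084, 'cy': 212.96422246125002, 'rvec': array([-2.37956747,  1.65068937,  0.23818317]), 'tvec': array([-0.42323128,  0.30735987,  0.45333576])}
```

View pics/w1.png

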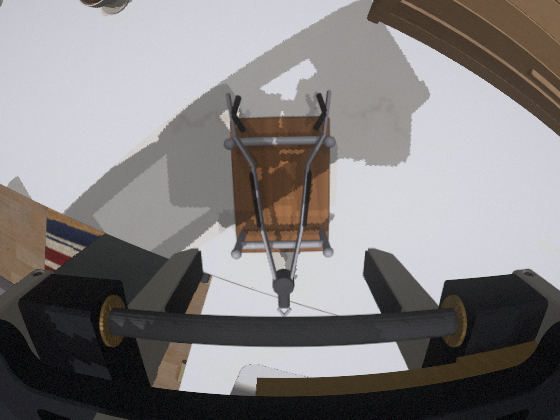

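The wrist view shows the pivot at (283,280), the grips at (256,200) and (306,198), the jaws at (236,112) and (324,110), and the pin tops at (229,144), (331,142), (236,253) and (328,252). I'll locate the tongs from these.

```bash
cat >> h.py <<'E'
def fatz(m,uv,z):
    R=cv2.Rodrigues(np.array(m['rvec'],float))[0]; c=-R.T@np.array(m['tvec'],float).ravel()
    p=np.array([uv[0]-m['cx'],uv[1]-m['cy']])/m['fx']; t=np.linalg.norm(p)
    d=R.T@np.array([*(np.sin(t)*p/t),np.cos(t)]); return c+d*(z-c[2])/d[2]
def fproj(m,p):
    R=cv2.Rodrigues(np.array(m['rvec'],float))[0]; q=R@np.array(p)+np.array(m['tvec']).ravel()
    t=np.arctan2(np.hypot(q[0],q[1]),q[2]); r=m['fx']*t; return np.array([m['cx'],m['cy']])+r*q[:2]/np.hypot(q[0],q[1])
E
python3 - <<'E'
from h import *
m=eyes.camera_model('wrist')
P=fatz(m,(283,280),.062);L=fatz(m,(256,200),.06);R=fatz(m,(306,198),.06);JL=fatz(m,(236,112),.057);JR=fatz(m,(324,110),.057)
for v in(P,L,R,JL,JR):print(v.round(4))
J=(JL+JR)/2;d=(J-P)[:2];u=d/np.linalg.norm(d);print(np.linalg.norm(d),np.degrees(np.arctan2(d[1],d[0])),P[:2]+.09*u,J[:2]-.08*u,(L+R)/2)
p=[fatz(m,x,.068) for x in((229,144),(331,142),(236,253),(328,252))]
print('rest',np.mean(p,0),np.linalg.norm(p[0]-p[1]),np.linalg.norm(p[0]-p[2]),[np.degrees(np.arctan2(*(p[a]-p[a+2])[[1,0]])) for a in(0,1)])
E
```

```text
[ 0.401  -0.3014  0.062 ]
[ 0.4682 -0.2496  0.06  ]
[ 0.4861 -0.2918  0.06  ]
[ 0.5372 -0.2055  0.057 ]
[ 0.5663 -0.2779  0.057 ]
0.1621108545893796 21.591103949411874 [ 0.4846868 -0.268245 ] [ 0.47735121 -0.27114805] [ 0.47713569 -0.27069844  0.06      ]
rest [ 0.47819425 -0.27033833  0.068     ] 0.08816230520560105 0.10162895853819957 [np.float64(21.971184099523754), np.float64(21.19230148974501)]
```

Request:
arm_command(
  deltas=[
    [[0.25,0.25,-1.75,0,0,0.8],[0,0,-3,0,0,0],[0,0,-3,0,0,0],[0,0,-3,0,0,0],[0,0,-2,0,0,0],[0,0,-1.5,0,0,0],[0,0,-0.5,0,0,0],[0,0,0,0,0,0],[0,0,0,0,0,0]],
  ],
)

```text
t: 3.07
tool_pos: [0.4738, -0.2707, 0.0359]
orientation: [3.086, 0.586, 0.001]
force: [0.1, 0.4, 0.7]
opening: 0.0931
gripper_force: 0.0
```

Request:
arm_command(
  deltas=[
    [[0,0,0,0,0,0],[0,0,0,0,0,0],[0,0,0,0,0,0],[0,0,0,0,0,0],[0,0,0,0,0,0],[0,0,0,0,0,0],[0,0,0,0,0,0],[0,0,0,0,0,0]],
  ],
  gripper=-0.06,
  squeeze=20,
)

```text
t: 3.73
tool_pos: [0.4733, -0.2713, 0.0352]
orientation: [3.087, 0.584, 0.0]
force: [0.4, 0.0, 0.6]
opening: 0.0458
gripper_force: 4.6
```

Run:
```python
from h import *
pose(); m,i=snap('wrist','w2.png')
```

```text
t 3.7333 tcp [ 0.4733 -0.2713  0.0352] zaxis [ 0. -0. -1.] yaw_y -68.56 F [0.4 0.  0.6] open 0.0458 gf 4.6 q [-0.61  0.15  1.81  0.    1.17  0.58]
```

View pics/w2.png

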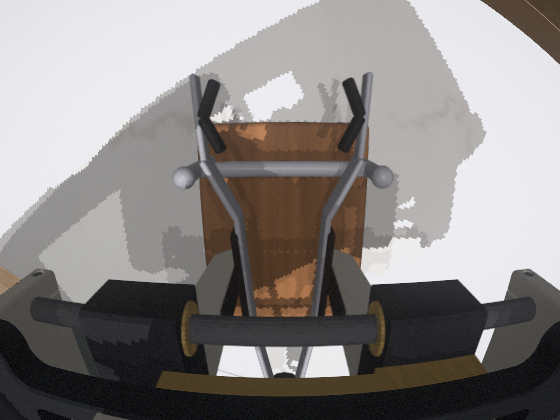

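The fingers hold both grips, with the jaws at (210,115) and (354,115) centred symmetrically. I'll tighten slightly and lift.

Request:
arm_command(
  deltas=[
    [[0,0,0,0,0,0],[0,0,0,0,0,0],[0,0,0,0,0,0],[0,0,0,0,0,0],[0,0,0.5,0,0,0],[0,0,1,0,0,0],[0,0,1.5,0,0,0],[0,0,2,0,0,0],[0,0,2,0,0,0],[0,0,1.5,0,0,0],[0,0,1,0,0,0],[0,0,0.5,0,0,0]],
  ],
  gripper=-0.08,
)

```text
t: 4.78
tool_pos: [0.4741, -0.2719, 0.1376]
orientation: [3.085, 0.584, 0.003]
force: [-0.2, -0.5, -1.2]
opening: 0.0433
gripper_force: 4.4
```

Run:
```python
from h import *
pose(); a,i=snap('wrist','w3.png');_,j=snap('scene','s3.png')
j=cv2.resize(j[230:420,240:440],None,fx=2,fy=2)
o=np.zeros((400,800,3),np.uint8); o[:380,:400]=j; o[:300,400:]=cv2.resize(i,(400,300)); cv2.imwrite('pics/c3.png',o)
```

```text
t 4.7833 tcp [ 0.4741 -0.2719  0.1376] zaxis [ 0.002 -0.002 -1.   ] yaw_y -68.56 F [-0.2 -0.5 -1.2] open 0.0433 gf 4.4 q [-0.61  0.04  1.74 -0.    1.36  0.58]
```

View pics/c3.png

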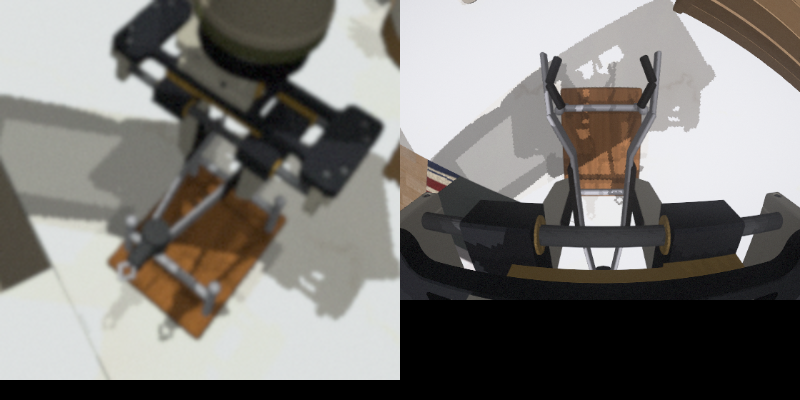

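The tongs hang level and were lifted clear of the rest. In the full-size wrist frame the jaw vertices are at about (210,113) and (358,113).

Run:
```python
from h import *
s,R=pose(); m=eyes.camera_model('wrist'); im=cv2.imread('pics/w3.png')
cr=im[60:165,180:390]; cv2.imwrite('pics/c4.png',cv2.resize(cr,None,fx=3.6,fy=3.6,interpolation=cv2.INTER_CUBIC))
t=s['tool_pos']; z=t[2]+.018
x=np.array([np.cos(np.radians(21.44)),np.sin(np.radians(21.44)),0]); y=np.array([-x[1],x[0],0])
for f in(.0845,.1045):
  for g in(.03,-.03): print(f,g,fproj(m,[*(t[:2]+f*x[:2]+g*y[:2]),z]).round(1))
```

```text
t 4.8833 tcp [ 0.4738 -0.2716  0.1362] zaxis [ 0.001 -0.001 -1.   ] yaw_y -68.56 F [ 0.4  0.2 -1.3] open 0.0429 gf 4.4 q [-0.61  0.04  1.74  0.    1.36  0.58]
0.0845 0.03 [214.9 109.6]
0.0845 -0.03 [346.6 109.5]
0.1045 0.03 [214.6  66.9]
0.1045 -0.03 [346.9  66.8]
```

View pics/c4.png

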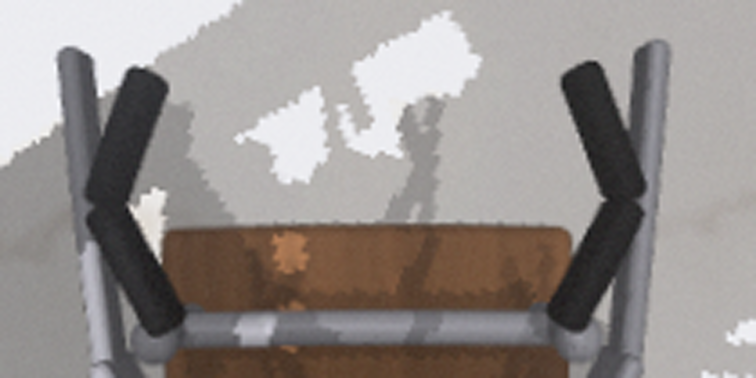

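Run:
```python
from h import *
m=eyes.camera_model('wrist'); s=monitor.read_state(); t=s['tool_pos']
x=np.array([np.cos(np.radians(21.44)),np.sin(np.radians(21.44)),0]); y=np.array([-x[1],x[0],0])
for dz in(.018,.024,.028):
  a,b=fatz(m,(213.3,115.5),t[2]+dz),fatz(m,(348.3,115),t[2]+dz); J=(a+b)/2-t
  print(dz,'gap',np.linalg.norm(a-b),'fwd',J@x,'lat',J@y)
e=np.array([.623,-.009]); psi=np.radians(21.44)
for f in(.082,.0845): print(e-f*x[:2]-t[:2])
```

```text
0.018 gap 0.06158709581968787 fwd 0.08188421212665645 lat -1.984021872267566e-05
0.024 gap 0.05909896165586901 fwd 0.08176542764568659 lat -3.3693647803978467e-05
0.028 gap 0.057440205546656395 fwd 0.08168623799170671 lat -4.292926719150685e-05
[0.07292139 0.23262306]
[0.07059438 0.23170924]
```

Request:
arm_command(
  deltas=[
    [[0.2,0.6,0,0,0,0],[0.5,1.6,0,0,0,0],[0.8,2.4,0,0,0,0],[0.9,3,0,0,0,0],[0.9,3,0,0,0,0],[0.9,3,0,0,0,0],[0.9,3,0,0,0,0],[0.8,2.6,0,0,0,0],[0.7,2,0,0,0,0],[0.4,1.3,0,0,0,0],[0.2,0.7,0,0,0,0],[0,0,0,0,0,0]],
  ],
)

```text
t: 5.88
tool_pos: [0.5449, -0.038, 0.1342]
orientation: [-3.086, -0.587, 0.002]
force: [-1.0, -0.2, -1.8]
opening: 0.0431
gripper_force: 4.4
```

Request:
arm_command(
  deltas=[
    [[0,0,-0.5,0,0,0],[0,0,-1,0,0,0],[0,0,-1,0,0,0],[0,0,-0.5,0,0,0],[0,0,0,0,0,0],[0,0,0,0,0,0],[0,0,0,0,0,0]],
  ],
)

```text
t: 6.47
tool_pos: [0.5453, -0.0396, 0.1052]
orientation: [3.087, 0.584, 0.0]
force: [1.2, 0.5, -0.6]
opening: 0.0428
gripper_force: 4.4
```

Run:
```python
from h import *
s,R=pose(); m,i=snap('wrist','w5.png'); t=s['tool_pos']
_,j=snap('scene','s5.png')
a=cv2.resize(i[40:190,170:390],None,fx=3.6,fy=3.6,interpolation=cv2.INTER_CUBIC)
cv2.imwrite('pics/c5.png',a)
print('egg ctr/top expected',fproj(m,[.623,-.009,.057]),fproj(m,[.623,-.009,.082]))
```

```text
t 6.4667 tcp [ 0.5453 -0.0396  0.1052] zaxis [ 0.  0. -1.] yaw_y -68.59 F [ 1.2  0.5 -0.6] open 0.0428 gf 4.4 q [-0.17  0.07  1.76  0.    1.31  1.03]
egg ctr/top expected [280.88768783 113.38399885] [280.74321587 112.51165056]
```

View pics/c5.png

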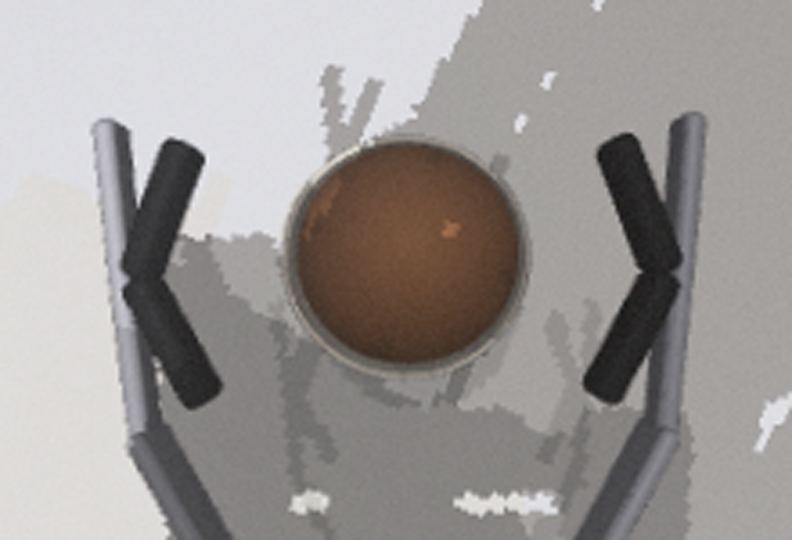

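The egg with its rim ring is at about (283,110) full-frame, centred laterally between the jaws, whose vertices lie at (214,115.5) and (352,115.5).

Run:
```python
from h import *
m=eyes.camera_model('wrist'); s=monitor.read_state(); t=s['tool_pos']
x=np.array([np.cos(np.radians(21.41)),np.sin(np.radians(21.41)),0]); y=np.array([-x[1],x[0],0])
f=lambda cx,cy:((cx+.5)/3.6-.5+170,(cy+.5)/3.6-.5+40)
def show(n,p): d=p-t; print(n,p.round(4),'fwd',(d@x).round(4),'lat',(d@y).round(4))
show('egg',fatz(m,f(409,253),.058)); show('rim',fatz(m,f(406,256),.05))
show('jl',fatz(m,f(163,275),t[2]+.024)); show('jr',fatz(m,f(652,273),t[2]+.024))
```

```text
egg [ 0.6261 -0.0094  0.058 ] fwd 0.0858 lat -0.0014
rim [ 0.6256 -0.0091  0.05  ] fwd 0.0854 lat -0.0009
jl [0.611  0.0171 0.1297] fwd 0.0814 lat 0.0288
jr [ 0.633  -0.0382  0.1297] fwd 0.0817 lat -0.0307
```

Request:
arm_command(
  deltas=[
    [[0.28,0.11,0,0,0,0],[0,0,-0.5,0,0,0],[0,0,-1,0,0,0],[0,0,-1.2,0,0,0],[0,0,-1.2,0,0,0],[0,0,-1.1,0,0,0],[0,0,-0.8,0,0,0],[0,0,-0.4,0,0,0],[0,0,0,0,0,0],[0,0,0,0,0,0],[0,0,0,0,0,0]],
  ],
)

```text
t: 7.48
tool_pos: [0.5487, -0.0382, 0.0438]
orientation: [3.086, 0.584, 0.002]
force: [-0.5, 0.9, -1.1]
opening: 0.0428
gripper_force: 4.4
```

Run:
```python
from h import *
s,R=pose(); m,i=snap('wrist','w6.png'); _,j=snap('scene','s6.png');pose()
a=cv2.resize(i[40:190,170:390],None,fx=2.5,fy=2.5,interpolation=cv2.INTER_CUBIC)
b=cv2.resize(j[150:270,260:380],None,fx=2,fy=2,interpolation=cv2.INTER_CUBIC)
o=np.zeros((400,800,3),np.uint8); o[:375,:550]=a; o[:240,555:795]=b
cv2.imwrite('pics/c6.png',o)
```

```text
t 7.4833 tcp [ 0.5487 -0.0382  0.0438] zaxis [ 0.001 -0.    -1.   ] yaw_y -68.56 F [-0.5  0.9 -1.1] open 0.0428 gf 4.4 q [-0.16  0.15  1.8   0.    1.19  1.03]
t 7.5833 tcp [ 0.5488 -0.0383  0.044 ] zaxis [ 0.001 -0.    -1.   ] yaw_y -68.56 F [-0.1  0.4 -0.7] open 0.0429 gf 4.4 q [-0.16  0.15  1.8  -0.    1.19  1.03]
```

View pics/c6.png

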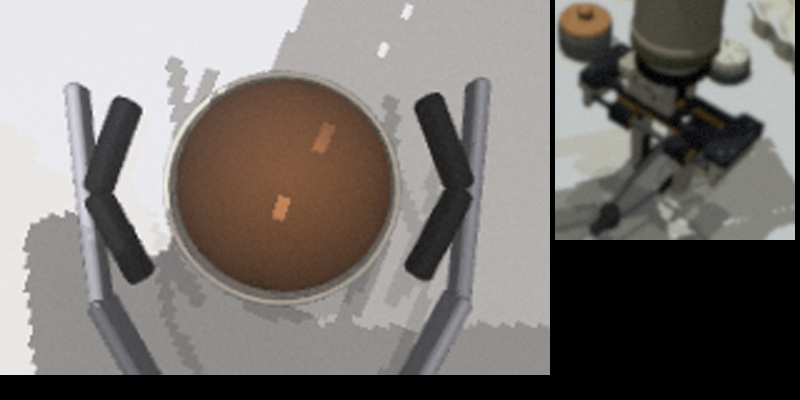

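Request:
arm_command(
  deltas=[
    [[0.07,0.03,-0.2,0,0,0],[0,0,-0.2,0,0,0],[0,0,0,0,0,0],[0,0,0,0,0,0],[0,0,0,0,0,0]],
  ],
)

```text
t: 8.0
tool_pos: [0.5487, -0.0379, 0.0391]
orientation: [-3.087, -0.584, 0.0]
force: [0.4, -0.1, -0.6]
opening: 0.0428
gripper_force: 4.4
```

Request:
arm_command(
  deltas=[
    [[0,0,0,0,0,0],[0,0,0,0,0,0],[0,0,0,0,0,0],[0,0,0,0,0,0],[0,0,0,0,0,0],[0,0,0,0,0,0]],
  ],
  gripper=-0.35,
  squeeze=15,
)

```text
t: 8.5
tool_pos: [0.5489, -0.0379, 0.0393]
orientation: [3.087, 0.584, 0.0]
force: [0.0, -0.7, -0.2]
opening: 0.0326
gripper_force: 15.0
```

Request:
arm_command(
  deltas=[
    [[0,0,0,0,0,0],[0,0,0,0,0,0],[0,0,0,0,0,0],[0,0,0,0,0,0],[0,0,0,0,0,0],[0,0,0,0,0,0]],
  ],
  gripper=-1,
  squeeze=40,
)

```text
t: 9.0
tool_pos: [0.5488, -0.0379, 0.0392]
orientation: [3.087, 0.584, 0.0]
force: [0.0, -1.6, 0.3]
opening: 0.0319
gripper_force: 39.9
```

Run:
```python
from h import *
s,R=pose(); m,i=snap('wrist','w7.png')
cv2.imwrite('pics/c7.png',cv2.resize(i[40:190,170:390],None,fx=2.5,fy=2.5,interpolation=cv2.INTER_CUBIC))
```

```text
t 9.0 tcp [ 0.5488 -0.0379  0.0392] zaxis [ 0. -0. -1.] yaw_y -68.56 F [ 0.  -1.6  0.3] open 0.0319 gf 39.9 q [-0.16  0.16  1.8  -0.    1.18  1.03]
```

View pics/c7.png

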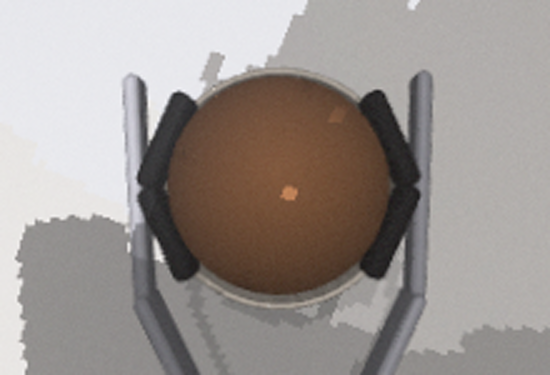

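The jaws (170,185)–(390,185) are seated symmetrically on the egg, above the rim. The opening of 31.9 mm matches the egg, so I'll lift slowly.

Request:
arm_command(
  deltas=[
    [[0,0,0.2,0,0,0],[0,0,0.3,0,0,0],[0,0,0.4,0,0,0],[0,0,0.5,0,0,0],[0,0,0.5,0,0,0],[0,0,0.5,0,0,0],[0,0,0.6,0,0,0],[0,0,0.8,0,0,0],[0,0,0.8,0,0,0],[0,0,0.8,0,0,0],[0,0,0.6,0,0,0]],
  ],
)

```text
t: 9.97
tool_pos: [0.5493, -0.0379, 0.1006]
orientation: [3.086, 0.584, 0.002]
force: [-1.0, -0.6, -0.9]
opening: 0.032
gripper_force: 39.9
```

Request:
arm_command(
  deltas=[
    [[0,0,0.6,0,0,0],[0,0,0.8,0,0,0],[0,0,1,0,0,0],[0,0,1,0,0,0],[0,0,1,0,0,0],[0,0,0.7,0,0,0],[0,0,0.5,0,0,0],[0,0,0.2,0,0,0],[0,0,0,0,0,0],[0,0,0,0,0,0],[0,0,0,0,0,0],[0,0,0,0,0,0]],
  ],
)

```text
t: 10.97
tool_pos: [0.5483, -0.0378, 0.1564]
orientation: [-3.086, -0.584, 0.002]
force: [0.1, -0.1, -1.8]
opening: 0.0322
gripper_force: 39.9
```

Run:
```python
from h import *
s,R=pose(); m,i=snap('wrist','w8.png'); _,j=snap('scene','s8.png'); pose()
a=cv2.resize(i[40:210,170:390],None,fx=2,fy=2,interpolation=cv2.INTER_CUBIC)
b=cv2.resize(j[130:280,260:380],None,fx=2.8,fy=2.8,interpolation=cv2.INTER_CUBIC)
o=np.zeros((430,800,3),np.uint8); o[:340,:440]=a; o[:420,450:786]=b
cv2.imwrite('pics/c8.png',o)
```

```text
t 10.9667 tcp [ 0.5483 -0.0378  0.1564] zaxis [-0.001  0.    -1.   ] yaw_y -68.56 F [ 0.1 -0.1 -1.8] open 0.0322 gf 39.9 q [-0.16  0.03  1.71 -0.    1.4   1.03]
t 11.0667 tcp [ 0.5485 -0.0378  0.1566] zaxis [-0.001  0.    -1.   ] yaw_y -68.56 F [ 0.8 -0.  -1.7] open 0.0324 gf 39.9 q [-0.16  0.03  1.7   0.    1.4   1.03]
```

View pics/c8.png

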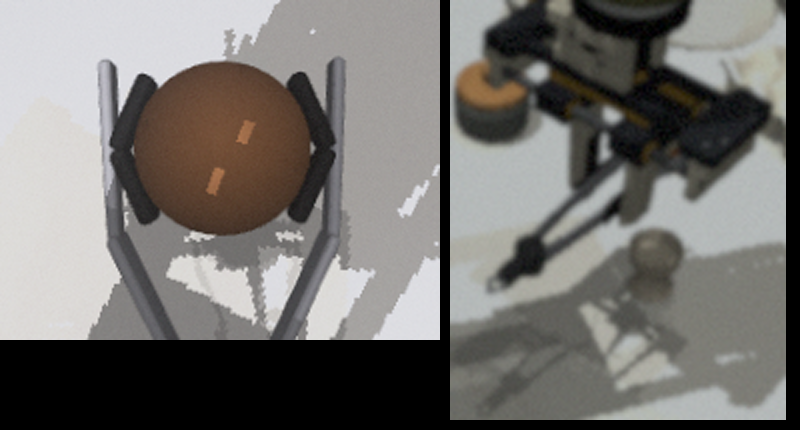

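The egg sits in the jaws in the wrist crop (222,148), and the empty cup is still standing at (655,258) in the scene crop. I'll do a short hold check.

Request:
arm_command(
  deltas=[
    [[0,0,0,0,0,0],[0,0,0,0,0,0],[0,0,0,0,0,0],[0,0,0,0,0,0],[0,0,0,0,0,0],[0,0,0,0,0,0],[0,0,0,0,0,0],[0,0,0,0,0,0]],
  ],
)

```text
t: 11.73
tool_pos: [0.5488, -0.0379, 0.1572]
orientation: [3.087, 0.584, 0.0]
force: [-0.1, -0.5, -1.5]
opening: 0.0322
gripper_force: 39.9
```

Run:
```python
from h import *
pose(); m,i=snap('wrist','w9.png'); a=cv2.imread('pics/w8.png')
def c(im):
    h=cv2.cvtColor(im,cv2.COLOR_BGR2HSV)[40:190,170:390]; k=h[...,1]>90; ys,xs=np.nonzero(k); return xs.mean().round(2),ys.mean().round(2),k.sum()
print(c(a),c(i))
if abs(c(a)[2]/c(i)[2]-1)<.02 and abs(c(a)[1]-c(i)[1])<1: print(ticket.close_job())
```

```text
t 11.7333 tcp [ 0.5488 -0.0379  0.1572] zaxis [ 0.  0. -1.] yaw_y -68.56 F [-0.1 -0.5 -1.5] open 0.0322 gf 39.9 q [-0.16  0.03  1.7   0.    1.4   1.03]
(np.float64(111.3), np.float64(73.82), np.int64(5835)) (np.float64(111.31), np.float64(73.82), np.int64(5831))
the job is handed in; nothing more can be done
None
```

The job is handed in at about 12 s: the tongs hold the egg steady about 10 cm above the cup (worked out from the lift height), the cup is still standing, and the arm stayed clear of the salt pot and mug.

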